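# Mix a reagent bottle in the inversion mixer and start its timer

## Robot

A 7-joint arm with a two-finger parallel gripper is mounted at the origin on the work surface. World frame = base frame: x ahead of the robot, y to its left, z up, the work surface at z = 0. Lengths are in mm, angles in rad, forces in N, time in s.
With the tool pointing down it reaches from about 425 to 950 mm from the base axis. Payload 16.7 kg.
Tool frame: the origin (TCP) lies midway between the tips of the shut fingers; the grasp point (between the pads) lies 19 mm behind it; z points along the fingers, y is the line along which they close (so a half turn about z gives the same grasp; the last joint's range is limited). The gripper opens to 94 mm and grips with 3 to 60 N. Pads are 16 mm wide; open, the fingers measure 119 mm over their backs; the gripper's body (75 mm by 177 mm) begins 78 mm behind the grasp point.
Start: joints at [-1.278, 0.426, 0.074, 1.606, -0.034, 1.111, -0.067], TCP at [289.216, 609.859, 205.467] pointing down, gripper open.
Joint ranges: [-2.85, 2.85], [-0.5, 2.14], [-1.23, 1.37], [0.21, 2.46], [-1.02, 4.16], [0.16, 2.05], [-2.73, 2.73]. Speed limits (rad/s): [1.89, 1.89, 2.39, 2.39, 3.01, 3.01, 3.01].

## Interface

Orientations are given as a unit quaternion [w, x, y, z].
In Python, from workcell import bot, viewer, models gives the robot as it stands.
- The arm moves only by the tool play_rows, never from a script. Its argument "rows" is one flat list of numbers, 5 for each row, row after row: the shift along the tool's x, y, z as a fraction of full scale, then the turn about the tool's z as a fraction of full scale, then the closure, from 0 (fully open) to 1 (shut). A call has exactly 5 rows; each row shifts and turns the commanded pose from where the row before left it, along the tool's axes as they then stand; what a row does not reach is not made up. Full scale, the value 1, is 2.5 cm for a shift and 0.1 rad for a turn. A row lasts 1/12 s, in which the tool goes at most 41.7 mm and 7.16 degrees, less where a joint would pass 70% of its speed; a pose out of reach is approached as far as the arm can. A call with a number of a shift or a turn outside -1 to 1 is refused whole. A call with a gripper value outside its range is refused whole. The fingers move at their own pace and stop on an object; "newtons" is the grip in N (left out, the last holds). Time passes only in rows, so rows that do not move let the fingers close, or fill a call up. It gives the time, the measured TCP pose, the force, the opening and the grip force at its end, in the units of the state.
- bot.get_obs(): the state, without advancing time (a new reading comes with each control period).
- viewer.capture(name): name is "scene" or "top"; returns the picture (400x640x3 uint8, red, green, blue); there is no depth.
- viewer.camera_info(name): a dict with "intrinsics" (3x3 intrinsics, pixels), "pose" (4x4, takes a point from camera to world coordinates). Camera axes: x right, y down, z forward; pixel columns grow to the right and rows downward; lengths in mm; the calibration is good to about 2 mm. A picture is of the moment at which its call begins. camera_info takes no time and is no camera call.
- bot.sign_off(): hands the job in; it is judged then, once.
Trained networks look in the newest picture that a camera, given by its name, has taken for a name from the list of things; names that differ only in an ending like _2 or _b are one class to them, and where a whole thing is asked for, a point or a joint stands for the part that bears it (a point fixed in the world has none). Each returns a list of dicts, best first, with "confidence" (0 to 1); they miss things now and then, are a little off and sometimes report something else, mostly with a low value. They report only what shows in the picture. A call takes as long as a camera call. They do not tell look-alikes from the thing itself.
- models.regions_of(query, camera): "pixels" (400x640 bool, what is visible of it) and "box" ([left, top, right, bottom] in pixels, round what is visible of it).
The state is a dict: "time": time; "joints": joint angles; "joint_velocities": joint speeds; "joint_torque": joint torques, N m; "tcp_pos": TCP position; "ee_rot": TCP orientation; "force": force on the tool from outside, world axes, zero at the start; "ft_torque": the same for the moment, N m; "opening": opening from 0.0 (shut) to 1.0 (fully open); "grasp_force": force on a finger pad.
Only numpy, scipy, OpenCV 4.12 (cv2) and the standard library are available. Lean on these libraries where they do the work, as an engineer would, in place of code of your own. Each camera call takes 0.05 s, during which the arm holds its last target. There are 200 camera calls.

## Task

Push the square reagent bottle fully home into the cradle of the inversion mixer, then turn the mixer's spoked wheel to swing the bottle right upside down against its stop, and leave it upside down for two seconds. Turn it back fully upright and then press the red plunger of the bench timer right down and let go. The bottle stays in the cradle, and must never topple or fall; leave the other things on the bench where they are.

Things in the scene. Friction and masses are not known exactly. Their poses are not given: they have to be found in the camera images.
- mixer: Bottle inversion mixer, fixed to the bench: cream loading platform, blue cradle, cream post, spoked wheel, in that order along its +x. Origin on the bench below the middle of the cradle, z up. The axle runs along x, y 0, z 78 mm. Post at x 40 to 56 mm, 50 mm wide, up to z 98 mm. The base plate is 8 mm thick, 100 mm wide.
- platform (a point): Middle of the loading platform's top, 37 mm above the bench, at x -102 mm in the mixer's frame, axes as the mixer's. The platform spans mixer x -175 to -30 mm, y +-56 mm. Two low, slippery steel fences on it (14 mm high) narrow towards the cradle: about 90 mm apart at mixer x -73, 54 mm apart at x -31.
- cradle_floor (a point): Point on the upright cradle's floor, at mixer x 0, y 0, z 36 mm (it does not turn). The blue cradle is open towards -x, 58 mm wide and 84 mm high inside; floor and flared side bars begin at x -27; back plate face at x +26 mm; roof top 125 mm above the bench; it sweeps a radius of 60 mm about the axle. A bottle fully home touches the back plate: its origin is at x +1, y 0 +-4, z 36 mm.
- hub (a point): Centre of the spoked wheel, on the axle, 78 mm above the bench, at mixer x +82 mm; axes as the mixer's. Four smooth, slippery steel spokes (10 mm thick) with orange balls (16 mm diameter, centre 60 mm from the hub) stand at 45 degrees to the vertical (an X) when the joint is at 0, and again at 90 and 180 degrees.
- rotor (a joint): Angle of cradle and wheel, rad: 0 = cradle upright, at a stop (start); 3.14 = upside down, at the other stop. Growing turns about the mixer's +x axis: the top of the wheel goes towards the mixer's -y. Stays where it is left (friction 0.08 N m). One sideways push of a spoke over the top turns it a quarter turn.
- bottle: Closed square reagent bottle: tan body 50 x 50 x 54 mm, paper label, yellow round cap 34 mm across, 80 mm tall in all, about 160 g. Origin at the centre of its underside, z up through the cap. It starts on the platform at mixer x -122 to -100 mm, up to 13 mm off the middle, its faces up to 0.2 rad askew. Friction about 0.6: push it low, fingertips at most 30 mm above its base, or it may topple.
- timer: Bench timer, fixed: cream box 90 x 70 x 40 mm with a small display, origin at the centre of its underside, x along the 90 mm side. The red plunger stands in a black collar (42 mm across, top at z 48 mm) at x +18 mm. It may be on the left or the right of the mixer, where the beaker is in the other place.
- plunger_top (a point): Middle of the red plunger's top (26 mm diameter), 65 mm above the bench when up.
- plunger (a joint): Travel of the plunger, m: 0 = up, 0.012 = fully down. A spring of 2.4 N (up) to 7.2 N (down) pushes it up.
- beaker: Bystander: glass beaker, 68 mm across, 85 mm tall, loose. Origin at the centre of its underside.
- wash_bottle: Bystander: white round bottle with red cap, 64 mm across, 150 mm tall, loose. Origin at the centre of its underside.
- jar: Bystander: amber jar, 56 mm across, 75 mm tall, loose. Behind it (world x above 0.78 m) stand a fixed blue tube rack, 90 mm high, and a fixed cream block incubator, 70 mm high. Origin at the centre of its underside.
- pipette: Bystander: blue and white hand pipette lying flat, 240 mm long, 24 mm wide, loose. Origin under its middle, its x along it.
- tip_box: Bystander: blue open box with compartments, 120 x 80 x 50 mm, loose. Origin at the centre of its underside.
Things that resemble listed ones, but are neither listed nor needed, are in the scene too. What is shaped like the timer but pink is not meant.

How it is judged:
By the outcome, as a careful person would: the job done as asked, in the order asked, and still so for the second after the job is handed in, with the robot touching nothing.
It also fails if it takes over 72 s, if anything falls off the work surface, if the arm or the gripper's body presses on something with over 40 N, if the wrist force passes 120 N, or if a joint passes its speed limit or range.

## Working session

There is one attempt and no reset: what is moved stays moved. The work goes in short steps, Python scripts to look and compute and a tool call to move; the robot and the scene stay as the last step left them, time stands still between calls to the robot, and variables do not carry over. Pictures are saved under pics/ and viewed, at most 10 in all, crops included, and the job is handed in when it is done.

Besides the shell and the picture viewer there is one more tool, called after "Request:" by a JSON object that holds its "name" and its "arguments", one argument or row to a line. play_rows: Moves the arm, as the interface text tells. Shift numbers are shares of 2.5 cm and turn numbers shares of 0.1 rad, none past 1 either way. Its arguments: {"type":"object","properties":{"rows":{"type":"array","items":{"type":"number","minimum":-1,"maximum":1}},"newtons":{"type":"number"}},"required":["rows"]}

```bash
mkdir -p pics; ls; python3 - <<'E'
from workcell import bot, viewer, models
import cv2,numpy as np
o=bot.get_obs();print(o)
for n in("top","scene"):
    im=viewer.capture(n);cv2.imwrite(f"pics/{n}0.png",im[:,:,::-1])
    c=viewer.camera_info(n);print(n,np.round(c["intrinsics"],1).tolist(),np.round(c["pose"],3).tolist())
    for q in("mixer","bottle","timer","plunger_top","hub","beaker","wash_bottle","jar","pipette","tip_box"):
        try:
            for r in models.regions_of(q,n)[:3]:
                ys,xs=np.nonzero(r["pixels"]);print(n,q,round(r["confidence"],2),np.round(r["box"]).tolist(),xs.mean().round(1),ys.mean().round(1))
        except Exception as e: print(q,e)
E
```

```text
pics
{'time': 0.0, 'joints': array([-1.27749029,  0.42671623,  0.07387013,  1.60662383, -0.03410389,
        1.11080552, -0.06711087]), 'joint_velocities': array([ 0.00209846,  0.0005034 ,  0.00201905,  0.00020044, -0.000345  ,
       -0.00074465, -0.00317492]), 'joint_torque': array([ 2.07968507e-03, -9.35820007e+01,  3.66784126e+00, -4.54172730e+01,
       -4.89392260e-02,  2.03491043e-02,  1.96883293e-04]), 'tcp_pos': array([289.06778483, 609.47190725, 204.77929992]), 'ee_rot': array([-9.32588647e-05,  2.19628948e-01,  9.75583265e-01, -6.39697761e-04]), 'force': array([ 0.09338726, -0.24399026,  0.52787312]), 'ft_torque': array([-0.00660129,  0.00768224,  0.02863868]), 'grasp_force': 0.0, 'opening': 1.0015334665299798}
top [[394.1, 0.0, 320.3], [0.0, 394.1, 206.1], [0.0, 0.0, 1.0]] [[-0.023, -0.988, 0.153, 353.152], [-1.0, 0.025, 0.01, 63.422], [-0.014, -0.153, -0.988, 1309.678], [0.0, 0.0, 0.0, 1.0]]
top mixer 0.89 [315.0, 161.0, 351.0, 238.0] 329.9 200.8
top bottle 0.74 [323.0, 169.0, 340.0, 187.0] 333.4 178.9
top timer 0.88 [292.0, 264.0, 314.0, 302.0] 301.7 281.6
top timer 0.7
[... 1177 characters left out ...]
9 [343.0, 216.0, 370.0, 251.0] 355.8 233.2
scene timer 0.6 [389.0, 214.0, 421.0, 248.0] 406.9 229.3
scene plunger_top 0.5 [374.0, 159.0, 381.0, 166.0] 376.6 161.9
scene plunger_top 0.42 [407.0, 227.0, 414.0, 234.0] 407.9 227.3
scene hub 0.8 [266.0, 150.0, 349.0, 239.0] 308.2 200.3
scene beaker 0.89 [226.0, 114.0, 247.0, 144.0] 239.5 126.7
scene wash_bottle 0.65 [184.0, 153.0, 206.0, 189.0] 194.7 169.6
scene jar 0.76 [256.0, 224.0, 274.0, 256.0] 263.7 240.2
scene pipette 0.85 [429.0, 220.0, 499.0, 241.0] 459.1 229.5
scene tip_box 0.87 [354.0, 256.0, 401.0, 314.0] 376.0 283.8
scene tip_box 0.52 [230.0, 114.0, 246.0, 142.0] 240.0 127.1
scene tip_box 0.22 [392.0, 211.0, 422.0, 249.0] 406.8 229.3
```

```bash
python3 - <<'E'
import cv2,numpy as np
t=cv2.imread("pics/top0.png");s=cv2.imread("pics/scene0.png")
a=cv2.resize(t[110:320,150:480],None,fx=2.4,fy=2.4,interpolation=cv2.INTER_CUBIC);cv2.imwrite("pics/a.png",a)
b=cv2.resize(s[100:270,175:435],None,fx=3,fy=3,interpolation=cv2.INTER_CUBIC);cv2.imwrite("pics/b.png",b)
E
```

```text
(no output)
```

View pics/a.png

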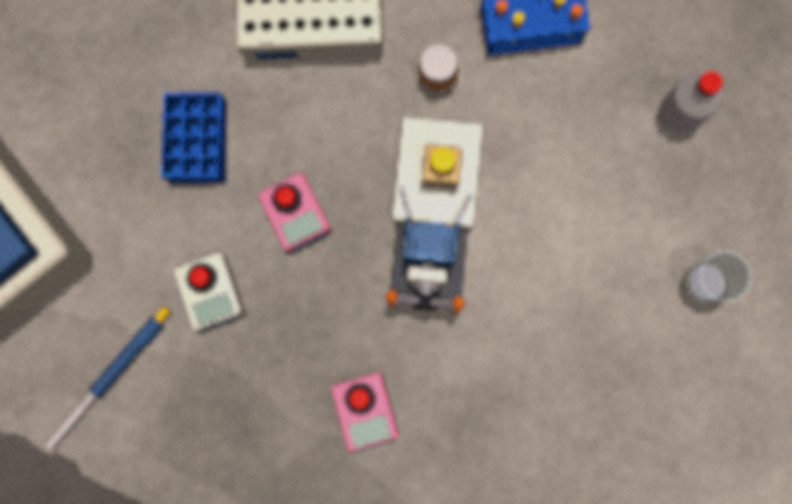

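View pics/b.png

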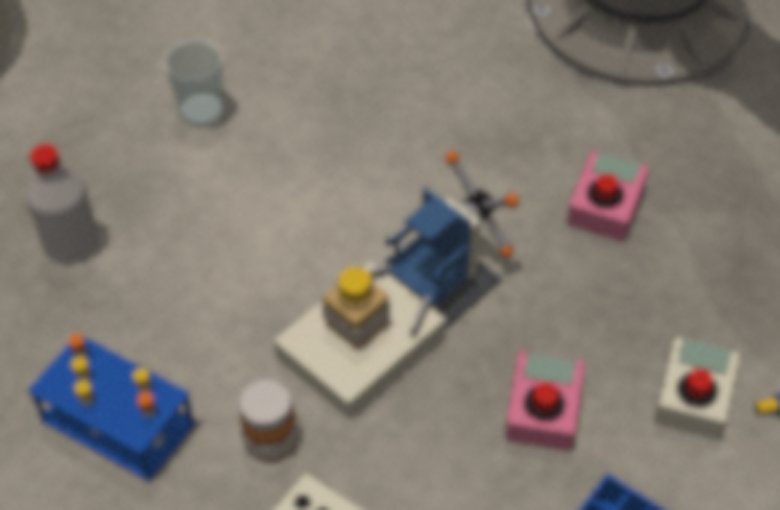

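Top picture: the cream timer is at (237,232). The pink look-alikes at (273,199) and (302,282) are not meant. The bottle, with its yellow cap, is on the platform at (333,178), and the mixer's +x points toward the robot. The crop confirms the cream choice. Next I fit the poses from edges and colours.

```bash
cat > h.py <<'E'
import cv2,numpy as np
from workcell import bot,viewer,models
CI={n:viewer.camera_info(n) for n in("top","scene")}
def proj(n,P):
    K=np.array(CI[n]["intrinsics"]);T=np.linalg.inv(np.array(CI[n]["pose"]))
    q=(T[:3,:3]@np.atleast_2d(P).T+T[:3,3:]); q=K@q; return (q[:2]/q[2]).T
def back(n,uv,z):
    K=np.array(CI[n]["intrinsics"]);T=np.array(CI[n]["pose"])
    d=T[:3,:3]@np.linalg.inv(K)@np.array([uv[0],uv[1],1]);c=T[:3,3];return c+d*(z-c[2])/d[2]
def blobs(im,box,lo,hi,amin=6):
    l,t,r,b=box;h=cv2.cvtColor(im[t:b,l:r],cv2.COLOR_BGR2HSV)
    m=cv2.inRange(h,np.array(lo),np.array(hi));n,L,S,C=cv2.connectedComponentsWithStats(m)
    return [(C[i]+[l,t],S[i,4],(L==i),(l,t)) for i in range(1,n) if S[i,4]>=amin]
E
python3 - <<'E'
from h import *
t=cv2.imread("pics/top0.png");s=cv2.imread("pics/scene0.png")
def show(tag,bl,n,z):
    for c,a,*_ in bl: print(tag,c.round(1),a,back(n,c,z).round(1)[:2])
show("ballT",blobs(t,(300,220,360,250),(3,140,120),(16,255,255)),"top",120)
show("ballS",blobs(s,(300,140,360,200),(3,140,120),(16,255,255)),"scene",120)
show("capT",blobs(t,(315,160,350,195),(22,140,130),(35,255,255)),"top",115)
show("capS",blobs(s,(275,180,315,220),(22,140,130),(35,255,255)),"scene",115)
show("redT",blobs(t,(222,212,255,255),(0,150,100),(3,255,255))+blobs(t,(222,212,255,255),(172,150,100),(180,255,255)),"top",64)
show("redS",blobs(s,(385,205,425,250),(0,150,100),(3,255,255))+blobs(s,(385,205,425,250),(172,150,100),(180,255,255)),"scene",64)
show("tan",blobs(t,(315,160,350,195),(8,60,100),(21,200,255)),"top",91)
for c,a,m,o in blobs(t,(305,150,360,215),(18,8,175),(40,70,255),100):
    m=m.astype(np.uint8);cn=max(cv2.findContours(m,0,2)[0],key=cv2.contourArea)
    hu=cv2.convexHull(cn);p=cv2.approxPolyDP(hu,3,True)[:,0]+o
    print("plat",a,[(q.tolist(),back("top",q+0.,37).round(1)[:2].tolist()) for q in p])
E
```

```text
ballT [312.6 233.3] 20 [454.7 100.3]
ballT [340.2 236.3] 20 [443.6  17.2]
ballS [325.1 152.1] 8 [448.2  17.4]
ballS [345.1 166.1] 8 [458.3 101.3]
ballS [343.  183.5] 6 [519.2 134.7]
capT [334.  176.4] 94 [630.4  30.6]
capS [292.9 193.4] 75 [636.6  33.4]
redT [232.5 224.9] 58 [492.3 356.7]
redS [407.8 226.9] 44 [501.5 359.9]
tan [333.1 179.8] 157 [624.9  33.1]
plat 1006 [([350, 162], [695.9, -26.0]), ([349, 187], [611.3, -19.8]), ([338, 202], [562.3, 17.9]), ([314, 200], [570.9, 96.2]), ([318, 159], [709.0, 80.1])]
```

```bash
cat >> h.py <<'E'
def w(p,P):
    c,s=np.cos(p[2]),np.sin(p[2]);P=np.atleast_2d(P).astype(float)
    return np.c_[p[0]+c*P[:,0]-s*P[:,1],p[1]+s*P[:,0]+c*P[:,1],P[:,2]]
def to_m(p,x,y):
    c,s=np.cos(p[2]),np.sin(p[2]);dx,dy=x-p[0],y-p[1];return np.array([c*dx+s*dy,-s*dx+c*dy])
E
python3 - <<'E'
from h import *
from scipy.optimize import least_squares
q=42.43
M={"top":([[82,-q,120.4],[82,q,120.4],[-175,56,37],[-175,-56,37]],[[312.6,233.3],[340.2,236.3],[350.5,161.5],[317.5,158.5]]),
"scene":([[82,q,120.4],[82,-q,120.4],[82,-q,35.6]],[[325.1,152.1],[345.1,166.1],[343,183.5]])}
def f(p): return np.r_[tuple((proj(n,w(p,a))-b).ravel() for n,(a,b) in M.items())]
r=least_squares(f,[532,48,3.01],loss="soft_l1");p=r.x;print(p.round(3),f(p).reshape(-1,2).round(1).tolist())
print("bottle m",to_m(p,632.5,31.8),"hub",w(p,[82,0,78]))
T=[]
for n in("top","scene"):
    im=cv2.imread(f"pics/{n}0.png");c=(300,140,370,260) if n=="top" else (250,130,360,260)
    k=4.;o=cv2.resize(im[c[1]:c[3],c[0]:c[2]],None,fx=k,fy=k,interpolation=cv2.INTER_CUBIC)
    def pl(P,col,cl=True):
        u=((proj(n,w(p,P))-[c[0],c[1]]+.5)*k).astype(int);cv2.polylines(o,[u],cl,col,1)
    pl([[-175,56,37],[-175,-56,37],[-30,-56,37],[-30,56,37]],(0,255,0))
    pl([[82,-q,120.4],[82,q,35.6]],(255,0,255),0);pl([[82,q,120.4],[82,-q,35.6]],(255,0,255),0)
    pl([[40,-25,98],[40,25,98],[56,25,98],[56,-25,98]],(0,0,255))
    pl([[-73,45,51],[-31,27,51]],(0,255,255),0);pl([[-73,-45,51],[-31,-27,51]],(0,255,255),0)
    T.append(o)
H=max(x.shape[0] for x in T);cv2.imwrite("pics/c.png",np.hstack([cv2.copyMakeBorder(x,0,H-x.shape[0],0,0,0) for x in T]))
E
```

```text
[532.179  48.569   3.015] [[-0.2, -0.5], [0.2, -0.6], [0.4, -0.4], [-0.1, -0.6], [0.4, -0.6], [0.3, -0.5], [0.8, -1.2]]
bottle m [-101.63334607    4.01360415] hub [[450.83094249  58.88631295  78.        ]]
```

View pics/c.png

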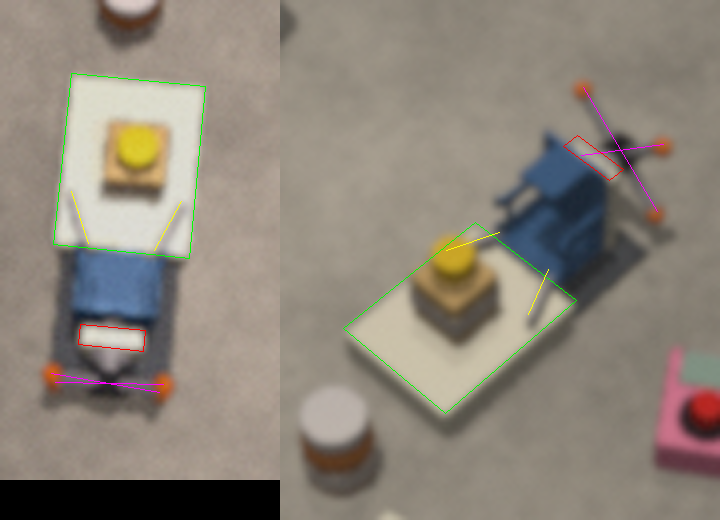

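The overlay fits in both views: platform outline, wheel X and post top all line up to about 1 px. I choose the cream timer. The first move is over to above the bottle.

Request:
{"name": "play_rows", "arguments": {
  "rows": [-0.8,-0.6,0,-0.8,0,-0.8,-0.65,0,-0.8,0,-0.75,-0.7,0,-0.8,0,-0.7,-0.75,0,-0.76,0,-0.7,-0.8,0,0,0]
}}

```text
time: 1.52
tcp_pos: [355.4, 498.5, 205.6]
ee_rot: [-0.0, 0.06, 0.998, 0.0]
force: [0.9, 1.0, 0.3]
opening: 0.998
grasp_force: 0.0
```

Request:
{"name": "play_rows", "arguments": {
  "rows": [-0.75,-1,0,0,0,-0.75,-1,0,0,0,-0.75,-1,0,0,0,-0.75,-1,0,0,0,-0.75,-1,0,0,0]
}}

```text
time: 1.93
tcp_pos: [432.9, 362.2, 205.6]
ee_rot: [0.0, 0.063, 0.998, 0.0]
force: [0.1, 1.2, -0.4]
opening: 1.0
grasp_force: 0.0
```

Request:
{"name": "play_rows", "arguments": {
  "rows": [-0.75,-1,0,0,0,-0.75,-1,0,0,0,-0.75,-1,0,0,0,-0.7,-1,0,0,0,0,0,0,0,0]
}}

```text
time: 2.35
tcp_pos: [495.6, 249.2, 205.8]
ee_rot: [0.001, 0.067, 0.998, -0.001]
force: [1.0, -0.5, -0.7]
opening: 0.996
grasp_force: 0.0
```

```bash
cat >> h.py <<'E'
PM=[532.18,48.57,3.015]
def st():
    o=bot.get_obs();t=o["tcp_pos"];q=o["ee_rot"]
    from scipy.spatial.transform import Rotation as R
    r=R.from_quat(np.r_[q[1:],q[0]]).as_matrix()
    print("t",o["time"],"mix",to_m(PM,t[0],t[1]).round(1),"z",t[2].round(1),"w",t[:2].round(1),"yerr",round(float(np.arctan2(r[1,1],r[0,1])-(3.015-np.pi/2)),3),"tilt",r[:2,2].round(3),"F",o["force"].round(1),"op",round(float(o["opening"]),2),round(float(o["grasp_force"]),1),"j",o["joints"].round(2))
E
python3 -c "from h import *;st()"
```

```text
t 2.35 mix [  61.6 -194.5] z 205.8 w [495.6 249.2] yerr -0.007 tilt [ 0.001 -0.001] F [ 1.  -0.5 -0.7] op 1.0 0.0 j [-0.74  0.23  0.18  1.89 -0.05  1.03  0.9 ]
```

Request:
{"name": "play_rows", "arguments": {
  "rows": [-0.82,-0.99,0,0,0,-0.82,-0.99,0,0,0,-0.82,-0.99,0,0,0,-0.82,-0.99,0,0,0,-0.82,-0.99,0,0,0]
}}

```text
time: 2.77
tcp_pos: [579.4, 118.2, 205.7]
ee_rot: [0.0, 0.063, 0.998, 0.0]
force: [0.7, 0.5, 0.0]
opening: 1.0
grasp_force: 0.0
```

Request:
{"name": "play_rows", "arguments": {
  "rows": [-0.82,-0.99,0,0,0,-0.82,-0.99,0,0,0,-0.82,-0.99,0.5,0,0,0,0,1,0,0,0,0,0,0,0]
}}

```text
time: 3.18
tcp_pos: [629.1, 35.9, 164.2]
ee_rot: [-0.002, 0.065, 0.998, -0.001]
force: [-1.5, 0.9, -1.5]
opening: 1.002
grasp_force: 0.0
```

```bash
python3 -c "from h import *;st()"
```

```text
t 3.1833 mix [-97.7   0.3] z 164.2 w [629.1  35.9] yerr -0.003 tilt [-0.005 -0.002] F [-1.5  0.9 -1.5] op 1.0 0.0 j [-0.38  0.4   0.29  1.76 -0.13  1.    1.4 ]
```

Request:
{"name": "play_rows", "arguments": {
  "rows": [-0.1,-0.05,1,0,0,0,-0.05,1,0,0,0,0,1,0,0,0,0,0.9,0,0,0,0,0.4,0,0]
}}

```text
time: 3.6
tcp_pos: [631.2, 36.5, 58.6]
ee_rot: [-0.001, 0.063, 0.998, -0.0]
force: [-0.7, -0.3, 1.3]
opening: 0.997
grasp_force: 0.0
```

Request:
{"name": "play_rows", "arguments": {
  "newtons": 10,
  "rows": [0,0,0,0,0.3,0,0,0,0,0.6,0,0,0,0,0.6,0,0,0,0,0.6,0,0,0,0,0.6]
}}

```text
time: 4.02
tcp_pos: [633.3, 35.3, 61.8]
ee_rot: [0.001, 0.063, 0.998, 0.0]
force: [-1.0, -0.6, 0.4]
opening: 0.681
grasp_force: 0.0
```

```bash
python3 -c "from h import *;st()"
```

```text
t 4.0167 mix [-101.9    0.4] z 61.8 w [633.3  35.3] yerr -0.0 tilt [0.002 0.   ] F [-1.  -0.6  0.4] op 0.68 0.0 j [-0.35  0.53  0.26  1.83 -0.18  0.81  1.44]
```

Request:
{"name": "play_rows", "arguments": {
  "rows": [0,0,0.2,0,0.6,0,0,0,0,0.6,0,0,0,0,0.6,0,0,0,0,0.6,0,0,0,0,0.6]
}}

```text
time: 4.43
tcp_pos: [632.5, 35.2, 55.4]
ee_rot: [-0.0, 0.063, 0.998, -0.0]
force: [-0.1, -0.9, -2.0]
opening: 0.527
grasp_force: 10.0
```

```bash
python3 -c "
from h import *;st()
cv2.imwrite('pics/d.png',cv2.resize(viewer.capture('scene')[130:280,230:400,::-1],None,fx=4,fy=4,interpolation=2))"
```

```text
t 4.4333 mix [-101.2    0.6] z 55.4 w [632.5  35.2] yerr -0.0 tilt [-0. -0.] F [-0.1 -0.9 -2. ] op 0.53 10.0 j [-0.35  0.53  0.25  1.83 -0.18  0.8   1.44]
```

View pics/d.png

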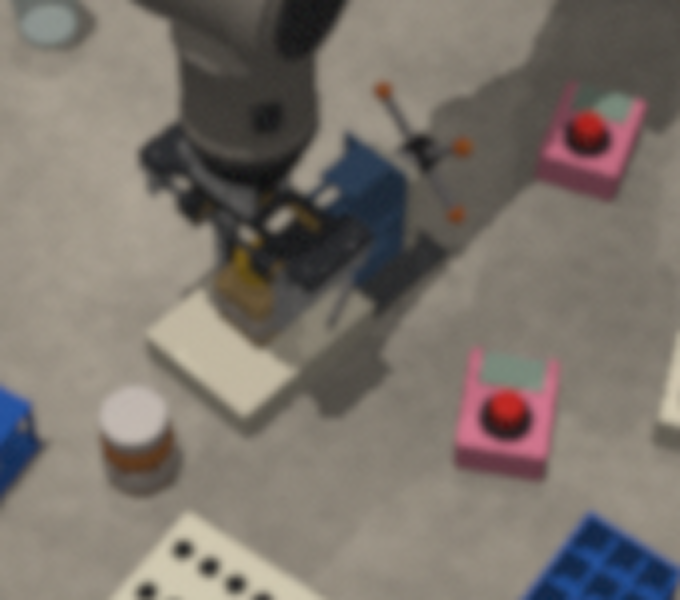

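The bottle is gripped square (49.5 mm opening, 10 N) and the jar is untouched. I slide it to the cradle's mouth.

Request:
{"name": "play_rows", "arguments": {
  "rows": [0.45,0,0,0,0.6,0.45,0,0,0,0.6,0.45,0,0,0,0.6,0.45,0.02,0,0,0.6,0.4,0,0,0,0.6]
}}

```text
time: 4.9
tcp_pos: [577.4, 42.7, 55.5]
ee_rot: [-0.0, 0.063, 0.998, 0.0]
force: [0.2, 0.9, -2.3]
opening: 0.532
grasp_force: 10.0
```

```bash
python3 -c "from h import *;st()"
```

```text
t 4.9 mix [-45.6   0.1] z 55.5 w [577.4  42.7] yerr -0.0 tilt [-0.  0.] F [ 0.2  0.9 -2.3] op 0.53 10.0 j [-0.39  0.46  0.25  1.96 -0.17  0.74  1.41]
```

Request:
{"name": "play_rows", "arguments": {
  "rows": [0,0,0,0,0.25,0,0,0,0,0.25,0,0,0,0,0.25,0,0,0,0,0.25,-0.5,0,0,0,0.25]
}}

```text
time: 5.32
tcp_pos: [589.5, 41.1, 55.4]
ee_rot: [-0.001, 0.063, 0.998, 0.0]
force: [0.2, 0.3, -0.1]
opening: 0.751
grasp_force: 0.0
```

Request:
{"name": "play_rows", "arguments": {
  "rows": [-0.8,0,0,0,0.25,-0.9,0,0,0,0.25,-0.6,0,0,0,0.83,0,0,0,0,0.83,0,0,0,0,0.83]
}}

```text
time: 5.73
tcp_pos: [647.9, 33.3, 55.0]
ee_rot: [-0.0, 0.064, 0.998, -0.0]
force: [0.2, -1.0, 0.3]
opening: 0.577
grasp_force: 0.0
```

Request:
{"name": "play_rows", "arguments": {
  "rows": [0,0,0,0,0.83,0,0,0,0,0.83,0,0,0,0,0.83,0,0,0,0,0.83,0,0,0,0,0.83]
}}

```text
time: 6.15
tcp_pos: [647.3, 33.8, 55.6]
ee_rot: [0.0, 0.063, 0.998, 0.0]
force: [0.6, -0.0, -0.1]
opening: 0.218
grasp_force: 0.0
```

```bash
python3 -c "from h import *;st()"
```

```text
t 6.15 mix [-1.161e+02  1.000e-01] z 55.6 w [647.3  33.8] yerr -0.0 tilt [0. 0.] F [ 0.6 -0.  -0.1] op 0.22 0.0 j [-0.34  0.55  0.25  1.8  -0.18  0.81  1.45]
```

Request:
{"name": "play_rows", "arguments": {
  "rows": [0.6,0,0.1,0,0.83,0.6,0,0,0,0.83,0.3,0,0,0,0.83,0.3,0,0,0,0.83,0.3,0,0,0,0.83]
}}

```text
time: 6.57
tcp_pos: [595.5, 40.5, 53.3]
ee_rot: [0.0, 0.063, 0.998, 0.0]
force: [1.6, 0.2, -0.1]
opening: 0.17
grasp_force: 0.5
```

Request:
{"name": "play_rows", "arguments": {
  "rows": [0.25,0,0,0,0.83,0.25,0,0,0,0.83,0.25,0,0,0,0.83,0.2,0,0,0,0.83,0.15,0,0,0,0.83]
}}

```text
time: 6.98
tcp_pos: [567.6, 43.9, 53.0]
ee_rot: [-0.0, 0.063, 0.998, -0.0]
force: [0.9, 0.6, -0.4]
opening: 0.168
grasp_force: 0.3
```

```bash
python3 -c "from h import *;st()"
```

```text
t 6.9833 mix [-35.8   0.1] z 53.0 w [567.6  43.9] yerr -0.0 tilt [-0. -0.] F [ 0.9  0.6 -0.4] op 0.17 0.3 j [-0.39  0.45  0.25  1.98 -0.17  0.73  1.41]
```

Sliding freely at about 1 N. A few more gentle rows until it meets the back plate.

Request:
{"name": "play_rows", "arguments": {
  "rows": [0.08,0,0,0,0.83,0.08,0,0,0,0.83,0,0,0,0,0.83,0,0,0,0,0.83,0,0,0,0,0.83]
}}

```text
time: 7.4
tcp_pos: [564.6, 44.4, 53.1]
ee_rot: [0.0, 0.063, 0.998, 0.0]
force: [1.9, -0.4, 2.5]
opening: 0.173
grasp_force: 1.2
```

Request:
{"name": "play_rows", "arguments": {
  "rows": [0.08,0,0,0,0.83,0,0,0,0,0.83,0.04,0,0,0,0.83,0,0,0,0,0.83,0,0,0,0,0.83]
}}

```text
time: 7.82
tcp_pos: [564.7, 44.4, 53.7]
ee_rot: [0.003, 0.064, 0.998, 0.0]
force: [17.7, -2.0, -8.7]
opening: 0.168
grasp_force: 9.1
```

```bash
python3 -c "from h import *;st()"
```

```text
t 7.8167 mix [-32.7  -0. ] z 53.7 w [564.7  44.4] yerr -0.001 tilt [ 0.006 -0.   ] F [17.7 -2.  -8.7] op 0.17 9.1 j [-0.4   0.44  0.26  1.99 -0.16  0.72  1.4 ]
```

Request:
{"name": "play_rows", "arguments": {
  "rows": [-0.3,0,0,0,0.83,-1,0,0,0,0.83,-1,0,0,0,0.83,-0.3,0,-0.7,0,0.83,0,0,-1,0,1]
}}

```text
time: 8.23
tcp_pos: [625.7, 35.8, 93.6]
ee_rot: [-0.002, 0.064, 0.998, -0.001]
force: [-1.0, 0.0, -0.0]
opening: 0.128
grasp_force: 0.0
```

Request:
{"name": "play_rows", "arguments": {
  "rows": [0,0,-1,1,1,0,0,-1,1,1,0,0,-1,1,1,0,0,-1,1,1,0,0,-0.4,1,1]
}}

```text
time: 8.65
tcp_pos: [626.5, 36.4, 208.6]
ee_rot: [0.001, 0.311, 0.95, 0.001]
force: [0.6, -0.4, 0.3]
opening: 0.006
grasp_force: 0.0
```

```bash
python3 -c "
from h import *;st()
a=viewer.capture('scene')[130:260,240:370,::-1];b=viewer.capture('top')[140:260,280:400,::-1]
a=cv2.resize(a,(400,400),interpolation=2);b=cv2.resize(b,(400,400),interpolation=2)
cv2.imwrite('pics/e.png',np.hstack([a,b]))"
```

```text
t 8.65 mix [-95.1   0.2] z 208.6 w [626.5  36.4] yerr -0.505 tilt [0.002 0.001] F [ 0.6 -0.4  0.3] op 0.01 0.0 j [-0.48  0.36  0.42  1.73 -0.17  1.08  0.93]
```

View pics/e.png

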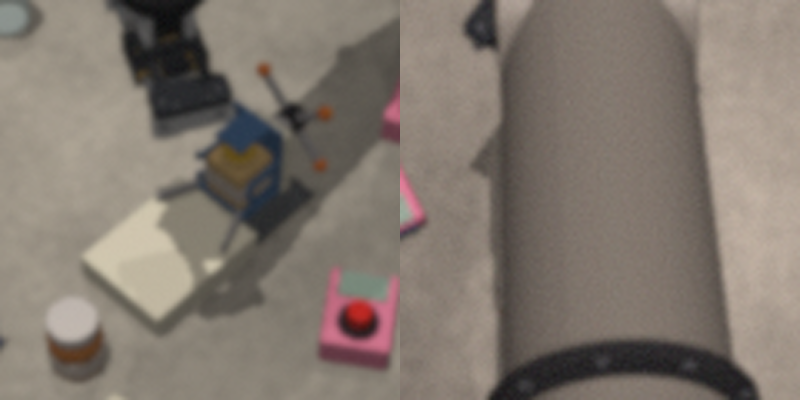

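The bottle sits upright inside the blue cradle at its back (crop 240,165). I finish the quarter turn of the tool and go over beside the wheel on the +y side.

Request:
{"name": "play_rows", "arguments": {
  "rows": [0,0,0,1,1,0,0,0,1,1,0,0,0,1,1,0,0,0,1,1,0,0,0,1,1]
}}

```text
time: 9.17
tcp_pos: [624.9, 36.4, 203.9]
ee_rot: [-0.001, 0.535, 0.845, -0.001]
force: [0.4, -1.1, 0.9]
opening: 0.008
grasp_force: 0.0
```

Request:
{"name": "play_rows", "arguments": {
  "rows": [0,0,0,1,1,0,0,0,1,1,0,0,0,1,1,0,0,0,1,1,0,0,0,1,1]
}}

```text
time: 9.58
tcp_pos: [624.9, 36.4, 204.0]
ee_rot: [-0.001, 0.727, 0.687, -0.001]
force: [0.6, -1.2, -0.6]
opening: 0.007
grasp_force: 0.0
```

Request:
{"name": "play_rows", "arguments": {
  "rows": [0,0,0,0.66,1,0,-1,0,0,1,-0.5,-1,0,0,1,-0.5,-1,0,0,1,-0.5,-1,0,0,1]
}}

```text
time: 10.0
tcp_pos: [519.8, 11.1, 203.9]
ee_rot: [-0.0, 0.747, 0.664, -0.001]
force: [0.4, -0.5, 0.6]
opening: 0.006
grasp_force: 0.0
```

Request:
{"name": "play_rows", "arguments": {
  "rows": [-0.5,-1,0,0,1,-0.5,-1,0,0,1,-0.4,-1,0,0,1,0,0,0,0,1,0,0,0,0,1]
}}

```text
time: 10.42
tcp_pos: [441.9, -14.1, 205.0]
ee_rot: [-0.001, 0.748, 0.664, 0.0]
force: [1.2, 0.7, 0.2]
opening: 0.004
grasp_force: 0.0
```

```bash
python3 -c "from h import *;st()"
```

```text
t 10.4167 mix [81.7 73.6] z 205.0 w [441.9 -14.1] yerr -1.563 tilt [-0.001  0.001] F [1.2 0.7 0.2] op 0.0 0.0 j [-0.79  0.02  0.7   2.13 -0.01  1.   -0.2 ]
```

Request:
{"name": "play_rows", "arguments": {
  "rows": [0,0,1,0,1,0,0,1,0,1,0,0,1,0,1,0,0,0.95,0,1,0,0,0,0,1]
}}

```text
time: 10.83
tcp_pos: [441.3, -14.5, 102.9]
ee_rot: [-0.001, 0.748, 0.664, -0.003]
force: [-1.3, 0.6, -0.5]
opening: 0.01
grasp_force: 0.0
```

Request:
{"name": "play_rows", "arguments": {
  "rows": [0.4,0,0,0,1,0.4,0,0,0,1,0.4,0,0,0,1,0.4,0,0,0,1,0.4,0,0,0,1]
}}

```text
time: 11.25
tcp_pos: [450.2, 37.0, 107.9]
ee_rot: [0.0, 0.749, 0.663, 0.001]
force: [0.5, -4.1, 1.3]
opening: 0.003
grasp_force: 1.6
```

```bash
python3 -c "from h import *;st()"
```

```text
t 11.25 mix [79.9 21.9] z 107.9 w [450.2  37. ] yerr -1.565 tilt [0.002 0.001] F [ 0.5 -4.1  1.3] op 0.0 1.6 j [-0.81  0.22  0.67  2.22 -0.2   0.76 -0.13]
```

Request:
{"name": "play_rows", "arguments": {
  "rows": [0.4,0,0,0,1,0.4,0,0,0,1,0.4,0,0,0,1,0.4,0,0,0,1,0.1,0,0,0,1]
}}

```text
time: 11.67
tcp_pos: [454.7, 79.8, 107.0]
ee_rot: [-0.0, 0.748, 0.663, 0.0]
force: [-0.5, -1.1, 1.6]
opening: 0.002
grasp_force: 1.4
```

```bash
python3 -c "
from h import *;st()
cv2.imwrite('pics/f.png',cv2.resize(viewer.capture('scene')[130:260,240:370,::-1],None,fx=4,fy=4,interpolation=2))"
```

```text
t 11.6667 mix [ 80.8 -21.2] z 107.0 w [454.7  79.8] yerr -1.564 tilt [0. 0.] F [-0.5 -1.1  1.6] op 0.0 1.4 j [-0.87  0.24  0.64  2.19 -0.21  0.77 -0.21]
```

View pics/f.png

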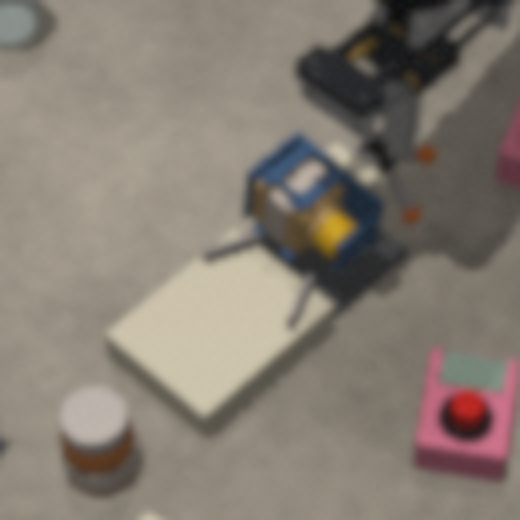

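A quarter turn is done: the bottle lies in the cradle with its cap pointing toward mixer −y (crop 335,230). Now I lift over and make the second push.

Request:
{"name": "play_rows", "arguments": {
  "rows": [0,0,-1,0,1,0,0,-1,0,1,0,0,-0.7,0,1,-0.8,0,0,0,1,-1,0,0,0,1]
}}

```text
time: 12.13
tcp_pos: [449.8, 34.2, 175.4]
ee_rot: [0.0, 0.748, 0.664, 0.001]
force: [-0.7, -0.2, 0.1]
opening: 0.01
grasp_force: 0.0
```

Request:
{"name": "play_rows", "arguments": {
  "rows": [-1,0,0,0,1,-1,0,0,0,1,0,0,0.6,0,1,0,0,1,0,1,0,0,1,0,1]
}}

```text
time: 12.55
tcp_pos: [443.6, -16.6, 109.2]
ee_rot: [0.0, 0.749, 0.662, 0.002]
force: [1.4, 1.3, -0.4]
opening: 0.004
grasp_force: 0.0
```

Request:
{"name": "play_rows", "arguments": {
  "rows": [0.2,0,0,0,1,0.4,0,0,0,1,0.4,0,0,0,1,0.4,0,0,0,1,0.4,0,0,0,1]
}}

```text
time: 12.97
tcp_pos: [449.3, 29.5, 110.7]
ee_rot: [0.0, 0.749, 0.663, 0.001]
force: [-0.6, -3.5, 1.3]
opening: 0.007
grasp_force: 1.7
```

```bash
python3 -c "from h import *;st()"
```

```text
t 12.9667 mix [79.8 29.4] z 110.7 w [449.3  29.5] yerr -1.566 tilt [0.002 0.001] F [-0.6 -3.5  1.3] op 0.01 1.7 j [-0.84  0.22  0.72  2.22 -0.21  0.77 -0.11]
```

Request:
{"name": "play_rows", "arguments": {
  "rows": [0.4,0,0.1,0,1,0.4,0,0,0,1,0.4,0,0,0,1,0.3,0,0,0,1,0.1,0,0,0,1]
}}

```text
time: 13.38
tcp_pos: [453.3, 69.4, 106.9]
ee_rot: [-0.0, 0.748, 0.663, 0.0]
force: [-2.1, -1.9, 1.3]
opening: 0.003
grasp_force: 1.3
```

Request:
{"name": "play_rows", "arguments": {
  "rows": [0.12,0,0,0,1,0.12,0,0,0,1,0,0,0,0,1,0,0,0,0,1,0,0,0,0,1]
}}

```text
time: 13.8
tcp_pos: [454.0, 73.5, 106.8]
ee_rot: [0.0, 0.749, 0.662, -0.0]
force: [-1.2, -4.5, 3.5]
opening: 0.005
grasp_force: 2.6
```

```bash
python3 -c "from h import *;st()"
```

```text
t 13.8 mix [ 80.7 -14.8] z 106.8 w [454.   73.5] yerr -1.567 tilt [-0. -0.] F [-1.2 -4.5  3.5] op 0.01 2.6 j [-0.9   0.24  0.69  2.2  -0.22  0.77 -0.19]
```

Force is rising, so I press a little further to make sure of the stop.

Request:
{"name": "play_rows", "arguments": {
  "rows": [0.12,0,0,0,1,0.08,0,0,0,1,0,0,0,0,1,0,0,0,0,1,0,0,0,0,1]
}}

```text
time: 14.22
tcp_pos: [454.2, 75.8, 106.8]
ee_rot: [0.001, 0.75, 0.662, -0.001]
force: [-3.3, -21.4, 13.8]
opening: 0.007
grasp_force: 13.0
```

```bash
python3 -c "
from h import *;st()
cv2.imwrite('pics/g.png',cv2.resize(viewer.capture('scene')[130:260,240:370,::-1],None,fx=4,fy=4,interpolation=2))"
```

```text
t 14.2167 mix [ 80.8 -17.2] z 106.8 w [454.2  75.8] yerr -1.569 tilt [-0.001 -0.003] F [ -3.3 -21.4  13.8] op 0.01 13.0 j [-0.91  0.24  0.69  2.2  -0.22  0.77 -0.2 ]
```

View pics/g.png

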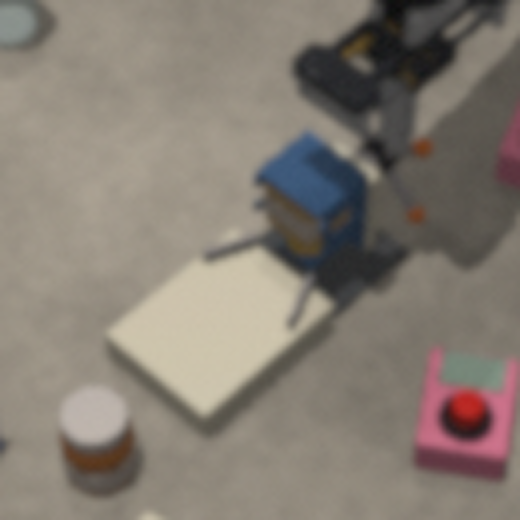

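The rotor is at the stop (25 N reaction) and the bottle is upside down in the cradle. I back off, lift, move to the −y side and wait out more than 2 s.

Request:
{"name": "play_rows", "arguments": {
  "rows": [-0.3,0,0,0,1,0,0,-0.7,0,1,0,0,-1,0,1,0,0,-1,0,1,0,0,0,0,1]
}}

```text
time: 14.68
tcp_pos: [455.7, 71.8, 177.8]
ee_rot: [0.0, 0.749, 0.662, 0.003]
force: [1.4, 0.4, 0.3]
opening: 0.004
grasp_force: 0.0
```

Request:
{"name": "play_rows", "arguments": {
  "rows": [0.9,0,0,0,1,0.9,0,0,0,1,0.8,0,0,0,1,0,0,0,0,1,0,0,0,0,1]
}}

```text
time: 15.1
tcp_pos: [461.5, 136.6, 173.8]
ee_rot: [-0.0, 0.748, 0.663, -0.0]
force: [0.6, -0.5, -1.1]
opening: 0.004
grasp_force: 0.0
```

Request:
{"name": "play_rows", "arguments": {
  "rows": [0,0,0.7,0,1,0,0,1,0,1,0,0,1,0,1,0,0,0,0,1,0,0,0,0,1]
}}

```text
time: 15.52
tcp_pos: [461.0, 134.4, 106.3]
ee_rot: [0.0, 0.749, 0.662, -0.001]
force: [0.2, 0.7, -0.0]
opening: 0.007
grasp_force: 0.0
```

Request:
{"name": "play_rows", "arguments": {
  "rows": [0,0,0,0,1,0,0,0,0,1,0,0,0,0,1,0,0,0,0,1,0,0,0,0,1]
}}

```text
time: 15.93
tcp_pos: [461.8, 136.0, 107.3]
ee_rot: [-0.0, 0.749, 0.663, 0.0]
force: [-0.1, -0.6, 0.9]
opening: 0.008
grasp_force: 0.0
```

Request:
{"name": "play_rows", "arguments": {
  "rows": [0,0,0,0,1,0,0,0,0,1,0,0,0,0,1,0,0,0,0,1,0,0,0,0,1]
}}

```text
time: 16.35
tcp_pos: [461.5, 135.7, 106.7]
ee_rot: [-0.0, 0.749, 0.663, -0.0]
force: [0.6, 0.5, 0.3]
opening: 0.007
grasp_force: 0.0
```

Request:
{"name": "play_rows", "arguments": {
  "rows": [0,0,0,0,1,0,0,0,0,1,0,0,0,0,1,0,0,0,0,1,0,0,0,0,1]
}}

```text
time: 16.77
tcp_pos: [461.5, 135.7, 106.7]
ee_rot: [-0.0, 0.749, 0.663, -0.0]
force: [0.4, 0.8, 0.2]
opening: 0.004
grasp_force: 0.0
```

Request:
{"name": "play_rows", "arguments": {
  "rows": [0,0,0,0,1,0,0,0,0,1,0,0,0,0,1,0,0,0,0,1,0,0,0,0,1]
}}

```text
time: 17.18
tcp_pos: [461.6, 135.7, 106.7]
ee_rot: [0.0, 0.749, 0.663, -0.0]
force: [0.3, 0.8, -0.5]
opening: 0.002
grasp_force: 0.0
```

```bash
python3 -c "
from h import *;st()
cv2.imwrite('pics/h.png',cv2.resize(viewer.capture('scene')[130:260,240:370,::-1],None,fx=4,fy=4,interpolation=2))"
```

```text
t 17.1833 mix [ 81.1 -77.5] z 106.7 w [461.6 135.7] yerr -1.566 tilt [-0. -0.] F [ 0.3  0.8 -0.5] op 0.0 0.0 j [-0.98  0.28  0.65  2.15 -0.24  0.78 -0.29]
```

View pics/h.png

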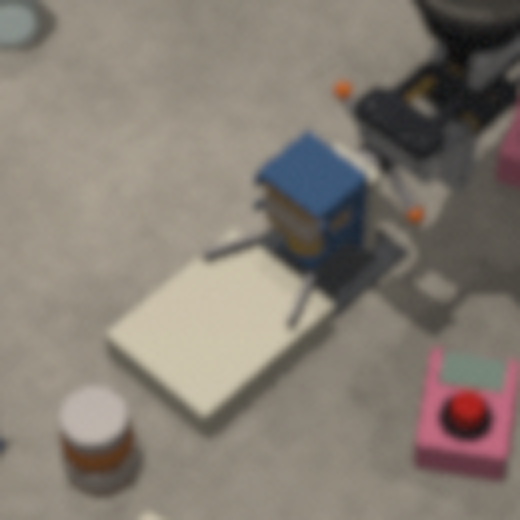

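Still upside down at the stop after about 3 s free. Now I turn it back with the mirrored strokes.

Request:
{"name": "play_rows", "arguments": {
  "rows": [-0.4,0,0,0,1,-0.4,0,0,0,1,-0.4,0,0,0,1,-0.4,0,0,0,1,-0.4,0,0,0,1]
}}

```text
time: 17.65
tcp_pos: [455.4, 85.0, 106.9]
ee_rot: [-0.0, 0.749, 0.663, 0.0]
force: [0.1, 2.1, 0.9]
opening: 0.006
grasp_force: 1.2
```

Request:
{"name": "play_rows", "arguments": {
  "rows": [-0.4,0,0,0,1,-0.4,0,0,0,1,-0.4,0,0,0,1,-0.4,0,0,0,1,-0.3,0,0,0,1]
}}

```text
time: 18.07
tcp_pos: [449.4, 37.6, 106.7]
ee_rot: [-0.0, 0.749, 0.662, -0.0]
force: [-1.0, 2.0, 1.0]
opening: 0.007
grasp_force: 1.1
```

```bash
python3 -c "from h import *;st()"
```

```text
t 18.0667 mix [80.7 21.3] z 106.7 w [449.4  37.6] yerr -1.567 tilt [-0. -0.] F [-1.  2.  1.] op 0.01 1.1 j [-0.84  0.23  0.7   2.22 -0.21  0.76 -0.12]
```

Request:
{"name": "play_rows", "arguments": {
  "rows": [0.2,0,0,0,1,0,0,-0.7,0,1,0,0,-1,0,1,0,0,-1,0,1,0.7,0,0,0,1]
}}

```text
time: 18.48
tcp_pos: [454.0, 59.6, 177.8]
ee_rot: [0.001, 0.75, 0.661, 0.002]
force: [2.1, -0.2, 1.1]
opening: 0.002
grasp_force: 0.0
```

Request:
{"name": "play_rows", "arguments": {
  "rows": [1,0,0,0,1,1,0,0,0,1,1,0,0,0,1,0,0,0,0,1,0,0,0.7,0,1]
}}

```text
time: 18.9
tcp_pos: [462.9, 137.8, 158.3]
ee_rot: [0.0, 0.748, 0.664, 0.001]
force: [1.2, 0.4, -0.3]
opening: 0.004
grasp_force: 0.0
```

Request:
{"name": "play_rows", "arguments": {
  "rows": [0,0,1,0,1,0,0,1,0,1,0,0,0,0,1,-0.4,0,0,0,1,-0.4,0,0,0,1]
}}

```text
time: 19.32
tcp_pos: [459.5, 115.1, 107.6]
ee_rot: [0.0, 0.749, 0.663, -0.0]
force: [0.5, -1.0, 0.1]
opening: 0.006
grasp_force: 0.0
```

Request:
{"name": "play_rows", "arguments": {
  "rows": [-0.4,0,0,0,1,-0.4,0,0,0,1,-0.4,0,0,0,1,-0.4,0,0,0,1,-0.4,0,0,0,1]
}}

```text
time: 19.73
tcp_pos: [453.1, 65.4, 107.1]
ee_rot: [-0.0, 0.749, 0.663, 0.001]
force: [0.8, 5.5, 0.2]
opening: 0.005
grasp_force: 2.7
```

```bash
python3 -c "from h import *;st()"
```

```text
t 19.7333 mix [80.6 -6.8] z 107.1 w [453.1  65.4] yerr -1.566 tilt [0.001 0.001] F [0.8 5.5 0.2] op 0.01 2.7 j [-0.87  0.23  0.68  2.2  -0.21  0.76 -0.18]
```

Request:
{"name": "play_rows", "arguments": {
  "rows": [-0.4,0,0,0,1,-0.3,0,0,0,1,-0.1,0,0,0,1,0,0,0,0,1,0,0,0,0,1]
}}

```text
time: 20.15
tcp_pos: [450.6, 46.1, 106.7]
ee_rot: [0.0, 0.749, 0.663, -0.0]
force: [-0.0, 0.2, 0.7]
opening: 0.001
grasp_force: 0.2
```

Request:
{"name": "play_rows", "arguments": {
  "rows": [-0.08,0,0,0,1,0,0,0,0,1,0,0,0,0,1,0,0,0,0,1,0,0,0,0,1]
}}

```text
time: 20.57
tcp_pos: [450.4, 44.7, 106.7]
ee_rot: [-0.0, 0.749, 0.663, 0.0]
force: [0.3, 3.8, 1.8]
opening: 0.008
grasp_force: 1.9
```

```bash
python3 -c "from h import *;st()"
```

```text
t 20.5667 mix [80.6 14.2] z 106.7 w [450.4  44.7] yerr -1.566 tilt [0. 0.] F [0.3 3.8 1.8] op 0.01 1.9 j [-0.84  0.23  0.69  2.21 -0.21  0.76 -0.14]
```

Request:
{"name": "play_rows", "arguments": {
  "rows": [-0.1,0,0,0,1,0,0,0,0,1,-0.06,0,0,0,1,0,0,0,0,1,0,0,0,0,1]
}}

```text
time: 20.98
tcp_pos: [450.7, 42.1, 107.3]
ee_rot: [-0.0, 0.749, 0.663, 0.001]
force: [-0.8, 13.2, 9.0]
opening: 0.0
grasp_force: 8.1
```

```bash
python3 -c "from h import *;st()"
```

```text
t 20.9833 mix [80.  16.7] z 107.3 w [450.7  42.1] yerr -1.565 tilt [0.001 0.002] F [-0.8 13.2  9. ] op 0.0 8.1 j [-0.84  0.22  0.69  2.21 -0.21  0.76 -0.13]
```

Request:
{"name": "play_rows", "arguments": {
  "rows": [-0.06,0,0,0,1,0,0,0,0,1,0.35,0,0,0,1,0,0,-0.8,0,1,0,0,-1,0,1]
}}

```text
time: 21.4
tcp_pos: [449.5, 47.2, 150.9]
ee_rot: [0.0, 0.749, 0.663, -0.002]
force: [-0.1, -0.9, 0.6]
opening: 0.005
grasp_force: 0.0
```

Request:
{"name": "play_rows", "arguments": {
  "rows": [0,0,-1,0,1,1,0,0,0,1,1,0,0,0,1,1,0,0,0,1,1,0,0,0,1]
}}

```text
time: 21.82
tcp_pos: [462.8, 147.8, 176.7]
ee_rot: [0.0, 0.749, 0.663, -0.0]
force: [0.3, 0.0, -0.6]
opening: 0.005
grasp_force: 0.0
```

Request:
{"name": "play_rows", "arguments": {
  "rows": [1,0,0,0,1,1,0,0,0,1,1,0,0,0,1,1,0,0,0,1,1,0,0,0,1]
}}

```text
time: 22.23
tcp_pos: [478.0, 271.8, 176.3]
ee_rot: [0.0, 0.749, 0.663, -0.0]
force: [0.9, -0.3, -0.3]
opening: 0.005
grasp_force: 0.0
```

```bash
python3 - <<'E'
from h import *
from scipy.optimize import least_squares
st()
a=np.linspace(0,2*np.pi,24);ring=np.c_[13*np.cos(a),13*np.sin(a)]
t=cv2.imread("pics/top0.png");s=cv2.imread("pics/scene0.png")
def cen(x,y,n):
    P=np.r_[np.c_[ring+[x,y],np.full(24,65.)],np.c_[ring+[x,y],np.full(24,50.)]]
    h=cv2.convexHull(proj(n,P).astype(np.float32));m=cv2.moments(h);return np.array([m["m10"],m["m01"]])/m["m00"]
f=lambda p:np.r_[cen(*p,"top")-[232.5,224.9],cen(*p,"scene")-[407.8,226.9]]
r=least_squares(f,[497,358],diff_step=1e-3);print(r.x,r.fun)
im=viewer.capture('scene')
a=cv2.resize(im[130:260,240:370,::-1],(400,400),interpolation=2)
cv2.imwrite('pics/i.png',np.hstack([a,cv2.resize(im[130:260,330:460,::-1],(400,400),interpolation=2)]))
E
```

```text
t 22.2333 mix [  81.9 -214.6] z 176.3 w [478.  271.8] yerr -1.566 tilt [-0.    -0.001] F [ 0.9 -0.3 -0.3] op 0.01 0.0 j [-1.12  0.28  0.59  1.94 -0.19  0.97 -0.57]
[494.94287819 358.47093751] [-0.0775971  -0.55214677  0.25834256 -0.56797071]
```

View pics/i.png

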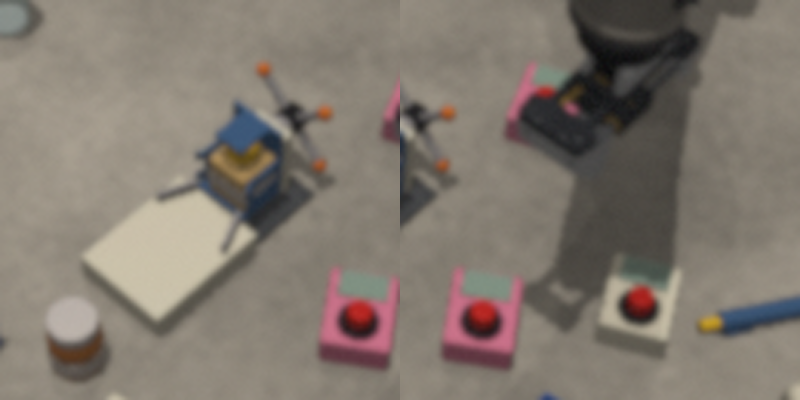

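The bottle is upright in the cradle, and the wheel balls are within 1 px of where they were before the turn. Next, the cream timer's plunger (crop 640,300).

Request:
{"name": "play_rows", "arguments": {
  "rows": [0.9,0.1,0,0,1,0.9,0.14,0,0,1,0.9,0,0,0,1,0.8,0,0,0,1,0,0,0,0,1]
}}

```text
time: 22.7
tcp_pos: [494.1, 360.7, 175.9]
ee_rot: [0.0, 0.748, 0.664, -0.0]
force: [-0.2, 0.4, 0.0]
opening: 0.002
grasp_force: 0.0
```

Request:
{"name": "play_rows", "arguments": {
  "rows": [0,0,1,0,1,0,0,1,0,1,0,0,1,0,1,0,0,0.8,0,1,0,0,0,0,1]
}}

```text
time: 23.12
tcp_pos: [492.8, 354.9, 77.9]
ee_rot: [0.0, 0.749, 0.663, -0.003]
force: [0.0, -0.0, -0.7]
opening: 0.006
grasp_force: 0.0
```

```bash
python3 -c "from h import *;st()"
```

```text
t 23.1167 mix [  77.7 -298.9] z 77.9 w [492.8 354.9] yerr -1.566 tilt [-0.004 -0.005] F [ 0.  -0.  -0.7] op 0.01 0.0 j [-1.11  0.51  0.5   1.89 -0.32  0.83 -0.57]
```

Request:
{"name": "play_rows", "arguments": {
  "rows": [0,0,0.4,0,1,0,0,0.3,0,1,0,0,0.2,0,1,0,0,0.1,0,1,0,0,0,0,1]
}}

```text
time: 23.53
tcp_pos: [495.3, 357.1, 57.1]
ee_rot: [0.0, 0.749, 0.663, 0.0]
force: [1.0, -2.5, 6.0]
opening: 0.006
grasp_force: 2.7
```

Request:
{"name": "play_rows", "arguments": {
  "rows": [0,0,0.06,0,1,0,0,0,0,1,0,0,0,0,1,0,0,0,0,1,0,0,0,0,1]
}}

```text
time: 23.95
tcp_pos: [495.3, 357.1, 56.1]
ee_rot: [0.0, 0.749, 0.663, 0.001]
force: [1.3, -2.5, 5.4]
opening: 0.003
grasp_force: 2.9
```

```bash
python3 -c "from h import *;st()"
```

```text
t 23.95 mix [  75.5 -301.4] z 56.1 w [495.3 357.1] yerr -1.566 tilt [0.001 0.001] F [ 1.3 -2.5  5.4] op 0.0 2.9 j [-1.1   0.54  0.48  1.9  -0.34  0.79 -0.55]
```

The spring load matches about 9 mm of travel. I press on to the bottom.

Request:
{"name": "play_rows", "arguments": {
  "rows": [0,0,0.1,0,1,0,0,0.06,0,1,0,0,0,0,1,0,0,0,0,1,0,0,0,0,1]
}}

```text
time: 24.37
tcp_pos: [495.5, 357.2, 53.1]
ee_rot: [-0.0, 0.749, 0.663, 0.001]
force: [-4.1, -5.9, 21.7]
opening: 0.002
grasp_force: 11.3
```

```bash
python3 -c "from h import *;st()"
```

```text
t 24.3667 mix [  75.3 -301.6] z 53.1 w [495.5 357.2] yerr -1.567 tilt [0.001 0.001] F [-4.1 -5.9 21.7] op 0.0 11.3 j [-1.09  0.54  0.48  1.9  -0.34  0.78 -0.55]
```

It has bottomed out: 21.7 N at z 53. I release it and lift clear.

Request:
{"name": "play_rows", "arguments": {
  "rows": [0,0,-0.4,0,1,0,0,-0.8,0,1,0,0,-1,0,1,0,0,-1,0,1,0,0,-1,0,1]
}}

```text
time: 24.78
tcp_pos: [494.6, 357.0, 157.8]
ee_rot: [-0.0, 0.749, 0.663, 0.0]
force: [-0.2, 0.2, -0.3]
opening: 0.008
grasp_force: 0.0
```

Request:
{"name": "play_rows", "arguments": {
  "rows": [0,0,-0.8,0,1,0,0,0,0,1,0,0,0,0,1,0,0,0,0,1,0,0,0,0,1]
}}

```text
time: 25.2
tcp_pos: [494.2, 356.8, 175.4]
ee_rot: [-0.0, 0.749, 0.663, -0.001]
force: [-0.6, -0.2, 0.8]
opening: 0.008
grasp_force: 0.0
```

```bash
python3 -c "
from h import *;st()
im=viewer.capture('scene')[:,:,::-1];old=cv2.imread('pics/scene0.png')
for q in('bottle','jar','pipette','tip_box','wash_bottle','beaker'):
    r=models.regions_of(q,'scene');print(q,[np.round(r[0]['box']).tolist(),round(r[0]['confidence'],2)] if r else None)
cv2.imwrite('pics/j.png',cv2.resize(im[100:270,175:435],None,fx=3,fy=3,interpolation=2))"
```

```text
t 25.2 mix [  76.6 -301. ] z 175.4 w [494.2 356.8] yerr -1.566 tilt [-0.001 -0.001] F [-0.6 -0.2  0.8] op 0.01 0.0 j [-1.16  0.39  0.56  1.81 -0.24  1.01 -0.63]
bottle None
jar [[255.0, 226.0, 276.0, 255.0], 0.73]
pipette [[428.0, 220.0, 498.0, 240.0], 0.96]
tip_box [[353.0, 259.0, 400.0, 310.0], 0.69]
wash_bottle [[181.0, 149.0, 208.0, 187.0], 0.6]
beaker [[230.0, 112.0, 249.0, 143.0], 0.76]
```

View pics/j.png

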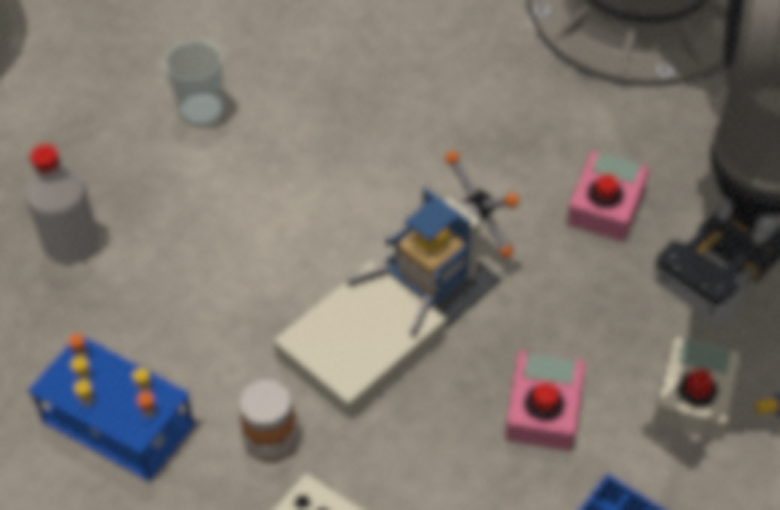

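The bottle is upright and home in the cradle (crop 432,260), the plunger is up again (700,385), and every bystander is where it started. I hand in.

```bash
python3 -c "from workcell import bot;print(bot.sign_off())"
```

```text
the job is handed in; nothing more can be done
None
```

The job is handed in at about 25 s: the bottle was pushed home, held upside down at the stop for about 3 s and turned back upright, then the cream timer's plunger was pressed right down and released, with the bystanders still in place in the last picture.

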